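# Set the guarded programme selector of a dental curing unit

## Robot

A 6-joint arm with a two-finger parallel gripper is mounted at the origin on the work surface. World frame = base frame: x ahead of the robot, y to its left, z up, the work surface at z = 0. Lengths are in mm, angles in rad, forces in N, time in s.
With the tool pointing down it reaches from about 350 to 975 mm from the base axis. Payload 7.1 kg.
Tool frame: the origin (TCP) lies midway between the tips of the shut fingers; the grasp point (between the pads) lies 19 mm behind it; z points along the fingers, y is the line along which they close (so a half turn about z gives the same grasp; the last joint's range is limited). The gripper opens to 88 mm and grips with 3 to 60 N. Pads are 20 mm wide; open, the fingers measure 115 mm over their backs; the gripper's body (75 mm by 178 mm) begins 61 mm behind the grasp point.
Start: joints at [1.141, 0.423, 1.63, -0, 1.089, -0.019], TCP at [249.557, 572.997, 222.675] pointing down, gripper open.
Joint ranges: [-3, 3], [-0.9, 2.11], [0.09, 2.58], [-1.31, 4.45], [0.11, 2.69], [-2.54, 2.54]. Speed limits (rad/s): [2.39, 2.39, 3.01, 3.14, 3.14, 3.14].

## Interface

Orientations are given as [roll, pitch, yaw] about the fixed x, y, z axes, in that order (R = Rz(yaw) Ry(pitch) Rx(roll)).
In Python, from station import r, cams, sign_off gives the robot as it stands. The module is installed in compiled form; this text tells all that it offers.
- The arm moves only by the tool send_rows, never from a script. Its argument "moves" is a list of rows, each an object of numbers: "tx", "ty", "tz": the shift along the tool's x, y, z in mm; "ax", "ay", "az": the turn, a rotation vector about the tool's x, y, z in degrees. A call has 1 to 5 rows; each row is the pose to reach, as a shift and turn from the pose commanded when the call began, along the tool's axes at that moment; what a row does not reach only later rows make up. A row lasts 1/10 s, in which the tool goes at most 50 mm and 8.59 degrees, less where a joint would pass 70% of its speed; a pose out of reach is approached as far as the arm can. A call with a gripper value outside its range is refused whole. "jaw" is the finger opening in mm, from 0 to 87.8, set as the call begins (left out, the last holds). The fingers move at their own pace and stop on an object; the grip force is fixed at half the most. Time passes only in rows, so rows that repeat a pose let the fingers close. It gives the time, the measured TCP pose, the force, the opening and the grip force at its end, in the units of the state.
- r.sense(): the state, without advancing time (a new reading comes with each control period).
- cams.capture(name): name is "scene" or "top" or "wrist"; returns (picture, depth): 480x640x3 uint8, red, green, blue; 480x640 float32, mm along the optical axis (not along the pixel's ray), 0 where there is no reading.
- cams.camera_model(name): a dict with "fx", "fy", "cx", "cy" (pixels), "T" (4x4, takes a point from camera to world coordinates). Camera axes: x right, y down, z forward; pixel columns grow to the right and rows downward; lengths in mm; the calibration is good to about 2 mm. A picture is of the moment at which its call begins: read the wrist's pose just before it. camera_model takes no time and is no camera call; for the wrist camera it gives the pose at the moment of the call.
- sign_off(): hands the job in; it is judged then, once.
The state is a dict: "clock": time; "qpos": joint angles; "joint_vel": joint speeds; "tau": joint torques, N m; "tool_pos": TCP position; "ee_rot": TCP orientation; "force": force on the tool from outside, world axes, zero at the start; "torque": the same for the moment, N m; "gripper_width": opening from 0.0 (shut) to 1.0 (fully open); "finger_force": force on a finger pad.
Only numpy, scipy, OpenCV 4.12 (cv2) and the standard library are available. Lean on these libraries where they do the work, as an engineer would, in place of code of your own. Each camera call takes 0.05 s, during which the arm holds its last target. There are 200 camera calls.

## Task

Set the curing unit to the green programme. First squeeze the two orange tabs of the clear guard over its selector to unclip it, lift it off and stand it upright on the bench without dropping it; then turn the pointer of the selector to the green dot so that it rests in that click position. Leave the other things on the bench where they are.

Things in the scene. Friction and masses are not known exactly. Their poses are not given: they have to be found in the camera images.
- unit: white curing unit, fixed to the bench, its flat grey top panel 60 mm up. Origin on the bench under the selector's vertical axis; z up, yaw varies. In its frame the body spans x -75 to 75, y -70 to 175 mm
- chamber (a point): middle of the top of the closed curing chamber that rises from the unit's panel to 96 mm above the bench; in the unit's frame it spans x -73 to 73, y 81 to 174 mm
- catch (a point): top of the fixed catch on the unit's +y side, 8 mm above the panel, that hooks over the toe of the guard's tab: 26 mm along x, y 29 to 39 mm from the selector's axis. Its twin stands on the -y side. Two ribs 4 mm high, 50 mm along y, stand on the panel at x +-33 mm
- guard: clear plastic loose cap (84 g, varies) clipped over the selector: 61 (x) by 52 (y) by 46 mm high, open below. Origin at the centre of its underside, z up. Clipped on, it lies on the panel, concentric with the selector, with the unit's yaw. An orange tab in each y side: 61 mm across both, 51 squeezed. Unsqueezed it is locked down. It stands the same way up on the bench
- tab_left_pad (a point): middle of the outer face of the orange tab on the guard's +y side, 30.5 mm from the guard's centre plane and 30 mm above its underside. The face is 24 mm wide (x) and reaches from 11 to 40 mm above the underside
- tab_right_pad (a point): the same on the guard's -y side
- tab_left (a joint): travel of the left tab into the guard, 0 (out) to 0.005 m (pressed home); sprung, 1.2 N to start and 3.2 N at the end; the toe clears the catch from 0.003 m. Springs back when let go
- tab_right (a joint): the same for the right tab
- selector (a joint): angle (rad), counter-clockwise from above positive, stops at +-1.62. Clicks at -90, -60, -30, 0, 30, 60, 90 degrees. At angle q the pointer points along (-cos q, -sin q) in the unit's frame. Starts at -30, 0 or 30 degrees, rarely poised midway. About 0.08 N m (4 N near the pointer's end) carries it over a click; 2 degrees past half way it springs on into the next by itself
- selector_tip (a point): end of the black pointer lever, 26 mm from the axis, 81 mm above the bench. The lever is a bar 10 mm wide with a white line on top, reaching 26 mm from the axis to the pointing end and 12 mm to the other, 67 to 94 mm above the bench, over a round skirt of radius 17 mm whose top is at 67 mm. The point's -x axis points outward along the lever, z up
- dot_green: flat green programme dot, 14 mm across, 2 mm thick, on the unit's panel 52 mm from the selector's axis, at one of four click positions (-90, -60, 60 or 90 degrees of the selector; which colour is where changes). Origin at its centre, on the panel
- dot_red: flat red programme dot, 14 mm across, 2 mm thick, on the unit's panel 52 mm from the selector's axis, at one of four click positions (-90, -60, 60 or 90 degrees of the selector; which colour is where changes). Origin at its centre, on the panel
- dot_yellow: flat yellow programme dot, 14 mm across, 2 mm thick, on the unit's panel 52 mm from the selector's axis, at one of four click positions (-90, -60, 60 or 90 degrees of the selector; which colour is where changes). Origin at its centre, on the panel
- dot_blue: flat blue programme dot, 14 mm across, 2 mm thick, on the unit's panel 52 mm from the selector's axis, at one of four click positions (-90, -60, 60 or 90 degrees of the selector; which colour is where changes). Origin at its centre, on the panel
- cast: plaster dental cast, bystander, 56 by 64 mm, 30 mm high, loose; origin at the centre of its underside
- bottle: small white capped bottle, bystander, 44 mm across, 75 mm high, loose; origin at the centre of its underside
- stand: aluminium holder with a round foot, bystander, foot 44 mm across, 90 mm high, loose; origin at the centre of its underside
Mind the look-alikes: they are no part of the job. What is shaped like the guard but pink or yellow is not meant.

How it is judged:
By the outcome, as a careful person would: the job done as asked, in the order asked, and still so for the second after the job is handed in, with the robot touching nothing.
It also fails if it takes over 72 s, if anything falls off the work surface, if the arm or the gripper's body presses on something with over 40 N, if the wrist force passes 120 N, or if a joint passes its speed limit or range.

## Working session

There is one attempt and no reset: what is moved stays moved. The work goes in short steps, Python scripts to look and compute and a tool call to move; the robot and the scene stay as the last step left them, time stands still between calls to the robot, and variables do not carry over. Pictures are saved under pics/ and viewed, at most 10 in all, crops included, and the job is handed in when it is done.

Besides the shell and the picture viewer there is one more tool, called after ">>>" in YAML: its name, and indented under it one key for each argument. send_rows: Moves the arm, as the interface text tells. Its arguments: {"type":"object","properties":{"moves":{"type":"array"},"jaw":{"type":"number"}},"required":["moves"]}

```bash
mkdir -p pics; python3 - <<'E'
from station import r,cams
import cv2,numpy as np
s=r.sense();print(s)
for n in ("scene","top"):
    p,d=cams.capture(n);m=cams.camera_model(n);print(n,m)
    cv2.imwrite(f"pics/{n}0.png",p[:,:,::-1]);np.savez(f"pics/{n}0.npz",p=p,d=d,T=m["T"],K=[m["fx"],m["fy"],m["cx"],m["cy"]])
E
```

```text
{'clock': 0.0, 'qpos': array([ 1.14098021e+00,  4.23835120e-01,  1.63070281e+00, -1.66633412e-06,
        1.08858414e+00, -1.89924958e-02]), 'joint_vel': array([-1.44491209e-03, -1.46045560e-03,  2.43662703e-03, -2.41857580e-05,
        2.19317111e-04, -7.99967548e-04]), 'tau': array([ 1.14944443e-03, -5.44612598e+01, -2.73665679e+01,  6.44319411e-02,
        2.28405307e-02, -1.03830710e-04]), 'tool_pos': array([249.34118948, 572.49619374, 221.90023474]), 'ee_rot': array([-3.14006349e+00, -2.75707800e-05,  2.73076979e+00]), 'force': array([ 0.94117828,  1.09794718, -0.44424594]), 'torque': array([-0.02521063,  0.01278823,  0.00613868]), 'finger_force': 0.0, 'gripper_width': 0.9994110526213981}
scene {'fx': 505.558062464027, 'fy': 505.558062464027, 'cx': 321.75213754135075, 'cy': 247.17474419026016, 'T': array([[ 8.11036806e-01,  2.93691754e-01, -5.05929297e-01,
         9.64527206e+02],
       [ 5.84857054e-01, -4.25867079e-01,  6.90347346e-01,
        -6.23562966e+02],
       [-1.27093088e-02, -8.55793424e-01, -5.17161569e-01,
         5.16860942e+02],
       [ 0.00000000e+00,  0.00000000e+00,  0.00000000e+00,
         1.00000000e+00]])}
top {'fx': 454.4306443152179, 'fy': 454.4306443152179, 'cx': 314.11441215272174, 'cy': 241.9730409278714, 'T': array([[-2.29066106e-02, -9.98905558e-01,  4.07795784e-02,
         4.93342423e+02],
       [-9.98931602e-01,  2.12314838e-02, -4.10472624e-02,
        -6.17683374e+01],
       [ 4.01365275e-02, -4.16762633e-02, -9.98324671e-01,
         8.06666136e+02],
       [ 0.00000000e+00,  0.00000000e+00,  0.00000000e+00,
         1.00000000e+00]])}
```

View pics/top0.png

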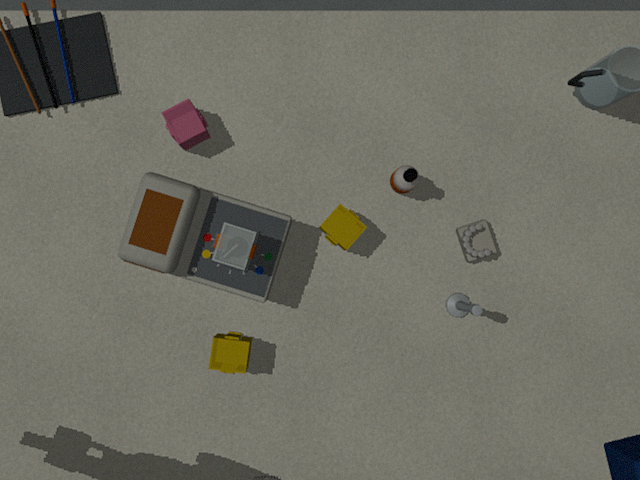

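View pics/scene0.png

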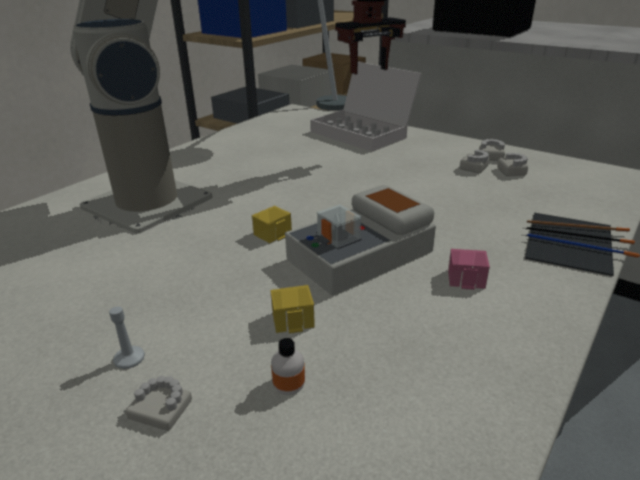

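The top view shows the unit with the clear guard at about (235,247), red (207,238), yellow (206,254), green (268,257) and blue (260,269). The chamber lies to the left. In the scene view the guard is at (340,225), with lookalikes in yellow and pink.

```bash
cat > h.py <<'E'
import numpy as np,cv2
from station import r,cams
from scipy.spatial.transform import Rotation as R
def ray(K,T,uv,z):
    fx,fy,cx,cy=K;d=T[:3,:3]@np.array([(uv[0]-cx)/fx,(uv[1]-cy)/fy,1]);o=T[:3,3]
    return o+d*(z-o[2])/d[2]
def grab(n,tag):
    m=cams.camera_model(n);p,d=cams.capture(n)
    cv2.imwrite(f"pics/{tag}.png",p[:,:,::-1]);K=[m["fx"],m["fy"],m["cx"],m["cy"]]
    np.savez(f"pics/{tag}.npz",p=p,d=d,T=m["T"],K=K);return p,d,K,np.array(m["T"])
H=dict(red=[(0,6),(174,180)],yellow=[(24,34)],green=[(50,90)],blue=[(105,128)],orange=[(7,18)])
def blobs(p,c,roi,smin=120,vmin=40,amin=6):
    h=cv2.cvtColor(p,cv2.COLOR_RGB2HSV);m=np.zeros(p.shape[:2],np.uint8)
    for a,b in H[c]: m|=cv2.inRange(h,(a,smin,vmin),(b,255,255))
    k=np.zeros_like(m);x0,y0,x1,y1=roi;k[y0:y1,x0:x1]=255
    n,l,s,ct=cv2.connectedComponentsWithStats(m&k)
    return sorted([(int(s[i,4]),ct[i].round(1).tolist(),s[i,:4].tolist()) for i in range(1,n) if s[i,4]>=amin],reverse=True)[:3]
def tool(pw,yaw=None):
    "shift in tool axes from the measured pose to world pw"
    s=r.sense();Q=R.from_euler('xyz',s['ee_rot']);return Q.inv().apply(np.array(pw)-s['tool_pos'])
E
python3 - <<'E'
from h import *
z=np.load("pics/top0.npz");p,d,K,T=z['p'],z['d'],z['K'],z['T']
P={}
for c in H:
    b=blobs(p,c,(195,200,290,300),100,30);print(c,b)
    if b and c!='orange': P[c]=ray(K,T,b[0][1],62);print(P[c].round(1))
print((P['red']+P['green'])/2)
for a,b in(('red','green'),('yellow','blue')):
    v=P[a]-P[b];print(np.linalg.norm(v),np.degrees(np.arctan2(-v[0],v[1])))
# depth check: panel, guard top
for uv in((235,247),(250,275),(218,275),(275,225),(160,222)):
    dd=d[uv[1],uv[0]];q=T@np.r_[(uv[0]-K[2])/K[0]*dd,(uv[1]-K[3])/K[1]*dd,dd,1];print(uv,q[:3].round(1))
m=cams.camera_model("wrist");s=r.sense();print(m,(R.from_euler('xyz',s['ee_rot']).inv().apply(np.array(m['T'])[:3,3]-s['tool_pos'])))
E
```

```text
red [(64, [206.7, 237.1], [203, 233, 9, 9])]
[535.4  82.3  62. ]
yellow [(54, [205.7, 253.5], [201, 250, 10, 8])]
[508.8  84.2  62. ]
green [(58, [268.0, 256.0], [264, 252, 9, 9])]
[502.4 -16.5  62. ]
blue [(60, [259.1, 270.1], [255, 266, 9, 9])]
[479.8  -1.6  62. ]
orange [(71, [252.4, 251.7], [249, 244, 8, 16]), (39, [216.6, 239.7], [214, 233, 6, 15])]
[518.92743314  32.86853311  62.        ]
104.14582725037705 -18.45122430423418
90.62519962423606 -18.636571871461978
(235, 247) [516.9  31.  105.3]
(250, 275) [472.1  13.7  57.9]
(218, 275) [473.4  65.   61.6]
(275, 225) [553.1 -28.8  59.8]
(160, 222) [558.4 147.1  95.9]
{'fx': 431.3870555634023, 'fy': 431.3870555634023, 'cx': 313.53830349164986, 'cy': 241.25553837288913, 'T': array([[ 3.99838864e-01,  8.80625456e-01,  2.54219763e-01,
         1.79735905e+02],
       [ 9.16583328e-01, -3.83554788e-01, -1.12963392e-01,
         6.04183919e+02],
       [-1.97123099e-03,  2.78180751e-01, -9.60526722e-01,
         3.84321823e+02],
       [ 0.00000000e+00,  0.00000000e+00,  0.00000000e+00,
         1.00000000e+00]])} [  76.47595069    0.96185934 -162.34976526]
```

```bash
python3 - <<'E'
from h import *
print(tool((518.9,32.9,230)))
E
```

```text
[-462.61875524 -387.12742903   -7.5065342 ]
```

>>> send_rows:
  moves:
    - {"tx":-30,"ty":-25}
    - {"tx":-68,"ty":-57}
    - {"tx":-106,"ty":-89}
    - {"tx":-144,"ty":-121}
    - {"tx":-182,"ty":-152}
  jaw: 87.8

```text
invalid input
```

>>> send_rows:
  moves:
    - {"tx":-38,"ty":-32}
    - {"tx":-76,"ty":-64}
    - {"tx":-114,"ty":-95}
    - {"tx":-152,"ty":-127}
    - {"tx":-190,"ty":-159}

```text
invalid input
```

>>> send_rows:
  moves:
    - {"tx":-35,"ty":-29}
    - {"tx":-65,"ty":-54}
    - {"tx":-85,"ty":-71,"az":-3}
    - {"tx":-90,"ty":-76,"az":-5}
    - {"tx":-90,"ty":-76,"az":-5}

```text
invalid input
```

>>> send_rows:
  moves:
    - {"tx":-30,"ty":-25,"tz":0,"ax":0,"ay":0,"az":0}
    - {"tx":-68,"ty":-57,"tz":0,"ax":0,"ay":0,"az":0}
    - {"tx":-106,"ty":-89,"tz":0,"ax":0,"ay":0,"az":0}
    - {"tx":-144,"ty":-121,"tz":0,"ax":0,"ay":0,"az":0}
    - {"tx":-182,"ty":-152,"tz":0,"ax":0,"ay":0,"az":0}

```text
clock: 0.6
tool_pos: [355.9, 359.0, 222.4]
ee_rot: [-3.141, -0.0, 2.731]
force: [0.4, 0.8, -0.3]
gripper_width: 0.998
finger_force: 0.0
```

>>> send_rows:
  moves:
    - {"tx":-38,"ty":-32,"tz":0,"ax":0,"ay":0,"az":0}
    - {"tx":-76,"ty":-64,"tz":0,"ax":0,"ay":0,"az":0}
    - {"tx":-114,"ty":-95,"tz":0,"ax":0,"ay":0,"az":0}
    - {"tx":-152,"ty":-127,"tz":0,"ax":0,"ay":0,"az":0}
    - {"tx":-190,"ty":-159,"tz":0,"ax":0,"ay":0,"az":0}

```text
clock: 1.1
tool_pos: [466.8, 137.4, 222.6]
ee_rot: [-3.142, -0.0, 2.731]
force: [1.1, 0.3, 0.5]
gripper_width: 1.001
finger_force: 0.0
```

>>> send_rows:
  moves:
    - {"tx":-35,"ty":-29,"tz":0,"ax":0,"ay":0,"az":0}
    - {"tx":-65,"ty":-54,"tz":0,"ax":0,"ay":0,"az":0}
    - {"tx":-85,"ty":-71,"tz":0,"ax":0,"ay":0,"az":-3}
    - {"tx":-90,"ty":-76,"tz":0,"ax":0,"ay":0,"az":-5}
    - {"tx":-90,"ty":-76,"tz":0,"ax":0,"ay":0,"az":-5}

```text
clock: 1.6
tool_pos: [518.7, 32.5, 222.3]
ee_rot: [-3.141, -0.0, 2.816]
force: [0.3, 0.6, -0.4]
gripper_width: 1.001
finger_force: 0.0
```

```bash
python3 - <<'E'
from h import *
p,d,K,T=grab("wrist","w1")
s=r.sense();print(s['tool_pos'],np.degrees(s['ee_rot']),s['clock'])
P={}
for c in H:
    b=blobs(p,c,(0,0,640,480),110,40,60);print(c,b)
    if b and c!='orange': P[c]=ray(K,T,b[0][1],62);print(P[c].round(1))
E
```

```text
[518.33295792  33.28947472 222.31495205] [-1.79990273e+02 -4.90932251e-02  1.61338344e+02] 1.65
red [(270, [383.1, 218.6], [374, 210, 19, 18])]
[535.  84.  62.]
yellow [(4657, [134.1, 296.8], [91, 258, 99, 82]), (1805, [262.4, 11.4], [222, 0, 87, 31]), (235, [375.3, 184.8], [367, 177, 18, 17])]
[ 532.9 -124.8   62. ]
green [(221, [247.4, 218.8], [239, 211, 17, 17])]
[501.8 -14.6  62. ]
blue [(265, [255.3, 184.9], [247, 176, 18, 19])]
[4.793e+02 4.000e-01 6.200e+01]
orange [(10943, [501.0, 226.6], [452, 165, 102, 126]), (1982, [155.6, 333.0], [109, 285, 89, 92]), (220, [357.3, 229.3], [354, 208, 7, 41])]
```

View pics/w1.png

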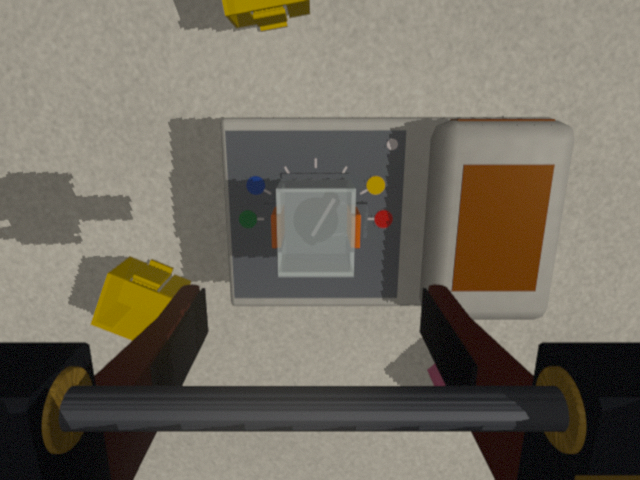

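The wrist view shows the guard in the middle at (316,230), with its orange tabs at x≈275 and 357 midway between the fingers. Green is at (247,219) and red at (383,219), which puts green at +90°. I'll descend partway and triangulate.

>>> send_rows:
  moves:
    - {"tx":0,"ty":0,"tz":25,"ax":0,"ay":0,"az":0}
    - {"tx":0,"ty":0,"tz":50,"ax":0,"ay":0,"az":0}
    - {"tx":0,"ty":0.5,"tz":70,"ax":0,"ay":0,"az":0}
    - {"tx":0,"ty":0.5,"tz":80,"ax":0,"ay":0,"az":0}
    - {"tx":0,"ty":0.5,"tz":80,"ax":0,"ay":0,"az":0}

```text
clock: 2.15
tool_pos: [517.6, 34.8, 141.5]
ee_rot: [-3.141, -0.003, 2.819]
force: [-0.2, 0.5, 0.3]
gripper_width: 1.001
finger_force: 0.0
```

```bash
cat >> h.py <<'E'
def tri(views):
    "least-squares meeting point of rays [(K,T,uv),...]"
    A=np.zeros((3,3));b=np.zeros(3)
    for K,T,uv in views:
        d=T[:3,:3]@np.array([(uv[0]-K[2])/K[0],(uv[1]-K[3])/K[1],1]);d/=np.linalg.norm(d)
        M=np.eye(3)-np.outer(d,d);A+=M;b+=M@T[:3,3]
    return np.linalg.solve(A,b)
E
python3 - <<'E'
from h import *
p,d,K,T=grab("wrist","w2")
s=r.sense();print(s['tool_pos'],np.degrees(s['ee_rot']),s['clock'])
z=np.load("pics/top0.npz");w=np.load("pics/w1.npz")
for c in H:
    b=blobs(p,c,(150,30,430,330),110,40,60);a=blobs(w['p'],c,(235,150,400,280),110,40,40);t=blobs(z['p'],c,(195,200,290,300),100,30)
    print(c,b,a)
    if b and a and c!='orange':print(tri([(K,T,b[0][1]),(w['K'],w['T'],a[0][1]),(z['K'],z['T'],t[0][1])]).round(1),ray(K,T,b[0][1],62).round(1))
E
```

```text
[518.38382412  34.69305902 142.52661053] [-1.79981227e+02 -5.67850084e-02  1.61485007e+02] 2.2
red [(453, [401.1, 253.4], [390, 242, 24, 24])] [(270, [383.1, 218.6], [374, 210, 19, 18])]
[535.9  83.9  58.5] [535.   84.1  62. ]
yellow [(425, [391.4, 210.1], [380, 199, 24, 23])] [(235, [375.3, 184.8], [367, 177, 18, 17])]
[509.1  85.9  56.9] [508.1  85.7  62. ]
green [(397, [224.2, 253.2], [213, 243, 23, 22])] [(221, [247.4, 218.8], [239, 211, 17, 17])]
[502.7 -16.   57. ] [501.8 -14.6  62. ]
blue [(457, [233.9, 209.7], [222, 198, 25, 24])] [(265, [255.3, 184.9], [247, 176, 18, 19])]
[479.9  -1.   56. ] [4.793e+02 4.000e-01 6.200e+01]
orange [(368, [369.2, 273.5], [365, 243, 9, 56]), (354, [166.9, 317.9], [150, 299, 33, 31]), (344, [255.5, 272.8], [252, 243, 8, 55])] [(220, [357.3, 229.3], [354, 208, 7, 41]), (211, [273.6, 228.6], [271, 207, 6, 42])]
```

View pics/w2.png

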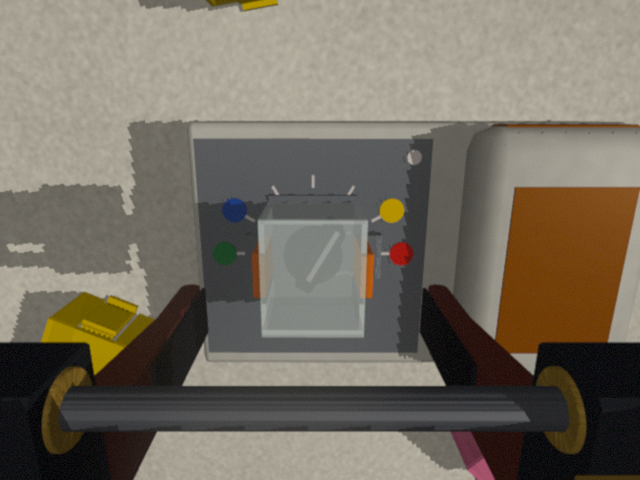

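The guard is centred between the fingers at (313,275), with tabs at x≈256 and 369. The triangulated dot heights agree with the 60 mm panel to within a few mm. I'll descend and squeeze.

>>> send_rows:
  moves:
    - {"tx":0,"ty":-0.5,"tz":20,"ax":0,"ay":0,"az":0}
    - {"tx":0,"ty":-0.5,"tz":40,"ax":0,"ay":0,"az":0}
    - {"tx":0,"ty":-0.5,"tz":60,"ax":0,"ay":0,"az":0}
    - {"tx":0,"ty":-0.5,"tz":70,"ax":0,"ay":0,"az":0}
    - {"tx":0,"ty":-0.5,"tz":70,"ax":0,"ay":0,"az":0}

```text
clock: 2.7
tool_pos: [518.4, 33.8, 72.4]
ee_rot: [-3.141, -0.001, 2.818]
force: [0.7, 0.0, 0.0]
gripper_width: 0.997
finger_force: 0.0
```

>>> send_rows:
  moves:
    - {"tx":0,"ty":0,"tz":0,"ax":0,"ay":0,"az":0}
    - {"tx":0,"ty":0,"tz":0,"ax":0,"ay":0,"az":0}
    - {"tx":0,"ty":0,"tz":0,"ax":0,"ay":0,"az":0}
    - {"tx":0,"ty":0,"tz":0,"ax":0,"ay":0,"az":0}
    - {"tx":0,"ty":0,"tz":0,"ax":0,"ay":0,"az":0}
  jaw: 45

```text
clock: 3.2
tool_pos: [519.1, 33.7, 73.3]
ee_rot: [3.141, 0.001, 2.818]
force: [0.1, 0.8, 3.9]
gripper_width: 0.584
finger_force: 30.2
```

>>> send_rows:
  moves:
    - {"tx":0,"ty":0,"tz":0,"ax":0,"ay":0,"az":0}
    - {"tx":0,"ty":0,"tz":0,"ax":0,"ay":0,"az":0}
    - {"tx":0,"ty":0,"tz":0,"ax":0,"ay":0,"az":0}

```text
clock: 3.5
tool_pos: [519.1, 33.7, 73.3]
ee_rot: [3.141, 0.001, 2.818]
force: [-0.0, -0.2, 5.8]
gripper_width: 0.585
finger_force: 30.0
```

>>> send_rows:
  moves:
    - {"tx":0,"ty":0,"tz":-3,"ax":0,"ay":0,"az":0}
    - {"tx":0,"ty":0,"tz":-8,"ax":0,"ay":0,"az":0}
    - {"tx":0,"ty":0,"tz":-15,"ax":0,"ay":0,"az":0}

```text
clock: 3.8
tool_pos: [518.1, 33.7, 87.8]
ee_rot: [-3.141, -0.001, 2.818]
force: [0.5, -0.3, -1.9]
gripper_width: 0.589
finger_force: 30.0
```

>>> send_rows:
  moves:
    - {"tx":0,"ty":0,"tz":-15,"ax":0,"ay":0,"az":0}
    - {"tx":0,"ty":0,"tz":-35,"ax":0,"ay":0,"az":0}
    - {"tx":0,"ty":0,"tz":-55,"ax":0,"ay":0,"az":0}
    - {"tx":0,"ty":0,"tz":-65,"ax":0,"ay":0,"az":0}
    - {"tx":0,"ty":0,"tz":-65,"ax":0,"ay":0,"az":0}

```text
clock: 4.3
tool_pos: [519.5, 33.7, 154.2]
ee_rot: [3.141, 0.003, 2.818]
force: [1.1, 0.2, -0.9]
gripper_width: 0.582
finger_force: 30.0
```

>>> send_rows:
  moves:
    - {"tx":1,"ty":-12,"tz":0,"ax":0,"ay":0,"az":0}
    - {"tx":3,"ty":-36,"tz":0,"ax":0,"ay":0,"az":0}
    - {"tx":5,"ty":-66,"tz":0,"ax":0,"ay":0,"az":0}
    - {"tx":7,"ty":-96,"tz":0,"ax":0,"ay":0,"az":0}
    - {"tx":9,"ty":-126,"tz":0,"ax":0,"ay":0,"az":0}

```text
clock: 4.8
tool_pos: [468.1, -84.1, 151.5]
ee_rot: [-3.141, -0.002, 2.818]
force: [0.0, 0.4, -0.7]
gripper_width: 0.58
finger_force: 30.0
```

>>> send_rows:
  moves:
    - {"tx":2,"ty":-30,"tz":0,"ax":0,"ay":0,"az":0}
    - {"tx":4,"ty":-60,"tz":0,"ax":0,"ay":0,"az":0}
    - {"tx":6,"ty":-90,"tz":0,"ax":0,"ay":0,"az":0}
    - {"tx":8,"ty":-110,"tz":0,"ax":0,"ay":0,"az":0}
    - {"tx":8,"ty":-116,"tz":0,"ax":0,"ay":0,"az":0}

```text
clock: 5.3
tool_pos: [423.5, -191.8, 151.6]
ee_rot: [3.142, -0.002, 2.816]
force: [0.2, 0.6, -1.8]
gripper_width: 0.585
finger_force: 30.0
```

```bash
python3 - <<'E'
from h import *
p,d,K,T=grab("scene","s1")
s=r.sense();print(s['tool_pos'],np.degrees(s['ee_rot']),s['clock'],s['gripper_width'],s['force'])
E
```

```text
[ 423.95870552 -191.64861702  151.78084942] [-1.79996931e+02 -1.09198021e-01  1.61336912e+02] 5.35 0.5847063067805762 [ 0.81742396 -0.19335208 -1.1458344 ]
```

View pics/s1.png

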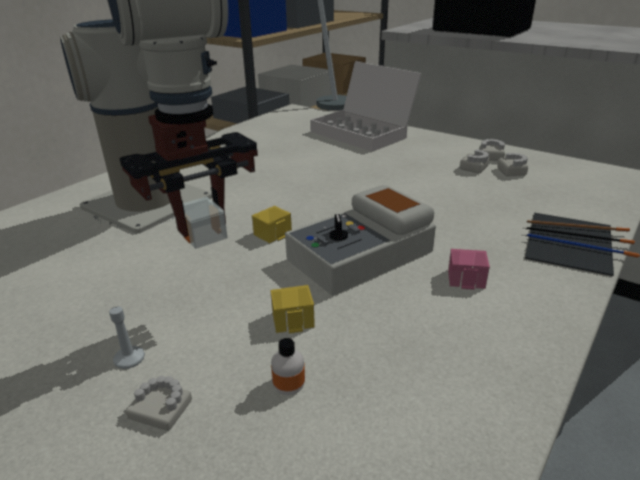

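The guard hangs upright in the gripper at (205,222) and the selector is uncovered at (340,230). I'll lower it.

>>> send_rows:
  moves:
    - {"tx":0,"ty":0,"tz":25,"ax":0,"ay":0,"az":0}
    - {"tx":0,"ty":0,"tz":60,"ax":0,"ay":0,"az":0}
    - {"tx":0,"ty":0,"tz":95,"ax":0,"ay":0,"az":0}
    - {"tx":0,"ty":0,"tz":120,"ax":0,"ay":0,"az":0}
    - {"tx":0,"ty":0,"tz":132,"ax":0,"ay":0,"az":0}

```text
clock: 5.85
tool_pos: [424.1, -189.0, 18.3]
ee_rot: [3.141, -0.004, 2.819]
force: [-0.0, 0.1, -1.1]
gripper_width: 0.581
finger_force: 30.0
```

>>> send_rows:
  moves:
    - {"tx":0,"ty":0,"tz":2,"ax":0,"ay":0,"az":0}
    - {"tx":0,"ty":0,"tz":4,"ax":0,"ay":0,"az":0}
    - {"tx":0,"ty":0,"tz":5,"ax":0,"ay":0,"az":0}
    - {"tx":0,"ty":0,"tz":6,"ax":0,"ay":0,"az":0}

```text
clock: 6.25
tool_pos: [426.3, -190.7, 15.6]
ee_rot: [-3.141, 0.002, 2.818]
force: [-0.6, 1.0, -0.7]
gripper_width: 0.585
finger_force: 30.0
```

>>> send_rows:
  moves:
    - {"tx":0,"ty":0,"tz":0.7,"ax":0,"ay":0,"az":0}
    - {"tx":0,"ty":0,"tz":1.3,"ax":0,"ay":0,"az":0}
    - {"tx":0,"ty":0,"tz":1.3,"ax":0,"ay":0,"az":0}

```text
clock: 6.55
tool_pos: [425.6, -190.4, 13.6]
ee_rot: [-3.142, 0.0, 2.818]
force: [-1.1, 0.0, -0.7]
gripper_width: 0.582
finger_force: 30.0
```

>>> send_rows:
  moves:
    - {"tx":0,"ty":0,"tz":0.7,"ax":0,"ay":0,"az":0}
    - {"tx":0,"ty":0,"tz":1.0,"ax":0,"ay":0,"az":0}
    - {"tx":0,"ty":0,"tz":1.0,"ax":0,"ay":0,"az":0}

```text
clock: 6.85
tool_pos: [425.7, -190.5, 13.2]
ee_rot: [-3.142, 0.0, 2.818]
force: [-2.2, 1.0, 12.7]
gripper_width: 0.585
finger_force: 30.0
```

>>> send_rows:
  moves:
    - {"tx":0,"ty":0,"tz":-0.4,"ax":0,"ay":0,"az":0}
    - {"tx":0,"ty":0,"tz":-0.4,"ax":0,"ay":0,"az":0}
    - {"tx":0,"ty":0,"tz":-0.4,"ax":0,"ay":0,"az":0}
    - {"tx":0,"ty":0,"tz":-0.4,"ax":0,"ay":0,"az":0}
    - {"tx":0,"ty":0,"tz":-0.4,"ax":0,"ay":0,"az":0}
  jaw: 85

```text
clock: 7.35
tool_pos: [425.5, -190.3, 12.7]
ee_rot: [3.142, -0.0, 2.818]
force: [0.1, 0.1, 0.4]
gripper_width: 0.963
finger_force: 0.0
```

>>> send_rows:
  moves:
    - {"tx":0,"ty":0,"tz":-10,"ax":0,"ay":0,"az":0}
    - {"tx":0,"ty":0,"tz":-30,"ax":0,"ay":0,"az":0}
    - {"tx":0,"ty":0,"tz":-65,"ax":0,"ay":0,"az":0}
    - {"tx":0,"ty":0,"tz":-105,"ax":0,"ay":0,"az":0}
    - {"tx":0,"ty":0,"tz":-140,"ax":0,"ay":0,"az":0}

```text
clock: 7.85
tool_pos: [425.4, -190.3, 155.0]
ee_rot: [-3.142, 0.001, 2.818]
force: [1.1, 0.4, -0.3]
gripper_width: 0.967
finger_force: 0.0
```

>>> send_rows:
  moves:
    - {"tx":-3,"ty":45,"tz":-10,"ax":0,"ay":0,"az":0}
    - {"tx":-6,"ty":90,"tz":-25,"ax":0,"ay":0,"az":0}
    - {"tx":-9,"ty":135,"tz":-40,"ax":0,"ay":0,"az":0}
    - {"tx":-12,"ty":180,"tz":-50,"ax":0,"ay":0,"az":0}
    - {"tx":-15,"ty":220,"tz":-50,"ax":0,"ay":0,"az":0}

```text
clock: 8.35
tool_pos: [511.0, 15.5, 205.2]
ee_rot: [3.14, 0.003, 2.819]
force: [0.5, -0.8, -0.7]
gripper_width: 0.967
finger_force: 0.0
```

>>> send_rows:
  moves:
    - {"tx":-2,"ty":22,"tz":0,"ax":0,"ay":0,"az":0}
    - {"tx":-2,"ty":22,"tz":0,"ax":0,"ay":0,"az":0}

```text
clock: 8.55
tool_pos: [519.5, 36.0, 203.6]
ee_rot: [3.141, 0.001, 2.821]
force: [-0.7, 0.3, 0.2]
gripper_width: 0.968
finger_force: 0.0
```

```bash
python3 - <<'E'
from h import *
p,d,K,T=grab("wrist","w3")
s=r.sense();print(s['tool_pos'],np.degrees(s['ee_rot']),s['clock'],s['gripper_width'])
P={}
for c in ('red','green','blue','yellow'):
    b=blobs(p,c,(200,100,430,300),110,40,60);P[c]=ray(K,T,b[0][1],62);print(c,b[0],P[c].round(1))
h=cv2.cvtColor(p,cv2.COLOR_RGB2HSV);print((P['red']+P['green'])/2)
t,_,_,_=grab("top","t3")
a=cv2.resize(p[120:320,210:430],None,fx=1.8,fy=1.8);b=t[150:390,190:590]
o=np.zeros((360,800,3),np.uint8);o[:,:396]=a[:360];o[:240,400:]=b;cv2.imwrite("pics/c3.png",o[:,:,::-1])
E
```

```text
[518.53477402  34.63710017 203.18999334] [-1.79993266e+02  1.28765639e-02  1.61618276e+02] 8.6 0.9696446555058549
red (300, [381.7, 225.1], [372, 216, 20, 19]) [534.9  83.9  62. ]
green (274, [238.3, 224.6], [229, 216, 19, 18]) [501.8 -14.7  62. ]
blue (305, [246.5, 188.9], [237, 180, 20, 19]) [4.793e+02 2.000e-01 6.200e+01]
yellow (268, [373.6, 189.5], [364, 181, 20, 18]) [508.1  85.5  62. ]
[518.34495118  34.58372466  62.        ]
```

View pics/c3.png

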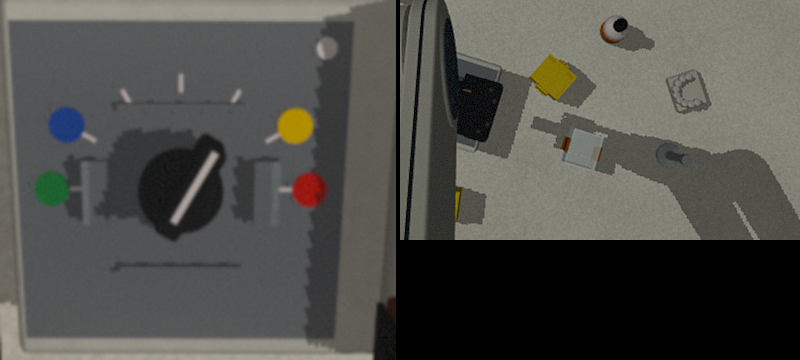

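The left of the crop shows the pointer aimed up-right at the -30° tick, and green on the left at (50,188). On the right, the guard stands upright on the bench at (584,148). I need +120° of selector travel, and q6 range decides which grip I use.

```bash
python3 - <<'E'
from h import *
s=r.sense();print(s['qpos'],tool((518.6,33.9,203)))
p=np.load("pics/w3.npz");im,K,T=p['p'],p['K'],p['T']
g=im[120:320,210:430].astype(int);m=((g.min(2)>120)&(g.max(2)-g.min(2)<50)).astype(np.uint8)
m[:,:85]=0;m[:,130:]=0;m[:75]=0;m[130:]=0
ys,xs=np.nonzero(m);
q=np.array([ray(K,T,(x+210,y+120),94)[:2] for x,y in zip(xs,ys)]);c=q.mean(0);u=np.linalg.svd(q-c)[2][0];pr=(q-c)@u
print(len(xs),c,np.degrees(np.arctan2(u[1],u[0])),pr.min(),pr.max(),c+u*pr.min(),c+u*pr.max())
E
```

```text
[ 4.22394422e-02  2.94667862e-01  1.87851922e+00 -3.94518408e-04
  9.68840319e-01 -1.20615731e+00] [-0.4339818   0.34918421 -0.02446022]
156 [511.79760554  42.19850619] -48.63827798368981 -14.458077954044088 14.94828579206504 [502.24355457  53.05005577] [521.67559103  30.97902979]
```

>>> send_rows:
  moves:
    - {"tx":0,"ty":0,"tz":0,"ax":0,"ay":0,"az":8.4}
    - {"tx":0,"ty":0,"tz":0,"ax":0,"ay":0,"az":16.8}
    - {"tx":0,"ty":0,"tz":0,"ax":0,"ay":0,"az":25.2}
    - {"tx":0,"ty":0,"tz":0,"ax":0,"ay":0,"az":33.6}
    - {"tx":0,"ty":0,"tz":0,"ax":0,"ay":0,"az":42}
  jaw: 36

```text
clock: 9.15
tool_pos: [517.7, 32.1, 202.8]
ee_rot: [-3.141, -0.0, 2.077]
force: [0.1, -0.1, 0.0]
gripper_width: 0.553
finger_force: 0.0
```

>>> send_rows:
  moves:
    - {"tx":0,"ty":0,"tz":0,"ax":0,"ay":0,"az":8.4}
    - {"tx":0,"ty":0,"tz":0,"ax":0,"ay":0,"az":16.8}
    - {"tx":0,"ty":0,"tz":0,"ax":0,"ay":0,"az":25.2}
    - {"tx":0,"ty":0,"tz":0,"ax":0,"ay":0,"az":33.6}
    - {"tx":0,"ty":0,"tz":0,"ax":0,"ay":0,"az":42}

```text
clock: 9.65
tool_pos: [517.7, 32.1, 202.8]
ee_rot: [-3.141, 0.0, 1.344]
force: [0.3, -0.5, 0.3]
gripper_width: 0.41
finger_force: 0.0
```

>>> send_rows:
  moves:
    - {"tx":0,"ty":0,"tz":0,"ax":0,"ay":0,"az":8.4}
    - {"tx":0,"ty":0,"tz":0,"ax":0,"ay":0,"az":16.8}
    - {"tx":0,"ty":0,"tz":0,"ax":0,"ay":0,"az":25.2}
    - {"tx":0,"ty":0,"tz":0,"ax":0,"ay":0,"az":33.6}
    - {"tx":0,"ty":0,"tz":0,"ax":0,"ay":0,"az":42}

```text
clock: 10.15
tool_pos: [517.7, 32.1, 202.8]
ee_rot: [-3.141, 0.001, 0.611]
force: [-0.1, 0.3, 0.1]
gripper_width: 0.406
finger_force: 0.0
```

>>> send_rows:
  moves:
    - {"tx":0,"ty":0,"tz":0,"ax":0,"ay":0,"az":8.4}
    - {"tx":0,"ty":0,"tz":0,"ax":0,"ay":0,"az":16.8}
    - {"tx":0,"ty":0,"tz":0,"ax":0,"ay":0,"az":25.2}
    - {"tx":0,"ty":0,"tz":0,"ax":0,"ay":0,"az":33.6}
    - {"tx":0,"ty":0,"tz":0,"ax":0,"ay":0,"az":42}

```text
clock: 10.65
tool_pos: [517.7, 32.1, 202.8]
ee_rot: [3.141, 0.001, -0.122]
force: [0.8, -0.4, 0.3]
gripper_width: 0.412
finger_force: 0.0
```

>>> send_rows:
  moves:
    - {"tx":0,"ty":0,"tz":0,"ax":0,"ay":0,"az":8.4}
    - {"tx":0,"ty":0,"tz":0,"ax":0,"ay":0,"az":16.8}
    - {"tx":0,"ty":0,"tz":0,"ax":0,"ay":0,"az":25.2}
    - {"tx":0,"ty":0,"tz":0,"ax":0,"ay":0,"az":33.6}
    - {"tx":0,"ty":0,"tz":0,"ax":0,"ay":0,"az":40}

```text
clock: 11.15
tool_pos: [517.7, 32.1, 202.8]
ee_rot: [3.141, 0.0, -0.82]
force: [-0.2, 0.1, 0.7]
gripper_width: 0.412
finger_force: 0.0
```

```bash
python3 - <<'E'
from h import *
cams.capture("wrist");p,d,K,T=grab("wrist","w4")
s=r.sense();print(s['tool_pos'],np.degrees(s['ee_rot']),s['clock'],s['gripper_width'],s['qpos'],tool((518.6,33.9,73)))
cv2.imwrite("pics/c4.png",p[:,:,::-1])
P={}
for c in ('red','green','blue','yellow'):
    b=[x for x in blobs(p,c,(0,0,640,480),110,40,60) if x[0]<700]
    if b: print(c,b[0],ray(K,T,b[0][1],62).round(1))
E
```

```text
[517.84512087  32.25151742 202.85262069] [ 1.79966564e+02  1.56524681e-02 -4.66925881e+01] 11.25 0.41138087130877055 [ 3.93682879e-02  2.94450248e-01  1.87918345e+00 -2.15079225e-04
  9.68578466e-01  2.42522582e+00] [ -0.64631934  -1.75580687 129.85179957]
red (280, [249.6, 259.6], [240, 251, 20, 19]) [535.1  83.9  62. ]
green (291, [375.2, 192.8], [366, 184, 20, 19]) [502.1 -14.6  62. ]
blue (285, [382.8, 228.7], [374, 220, 19, 19]) [4.795e+02 3.000e-01 6.200e+01]
yellow (600, [450.4, 330.1], [434, 313, 36, 31]) [382.8  22.   62. ]
```

View pics/c4.png

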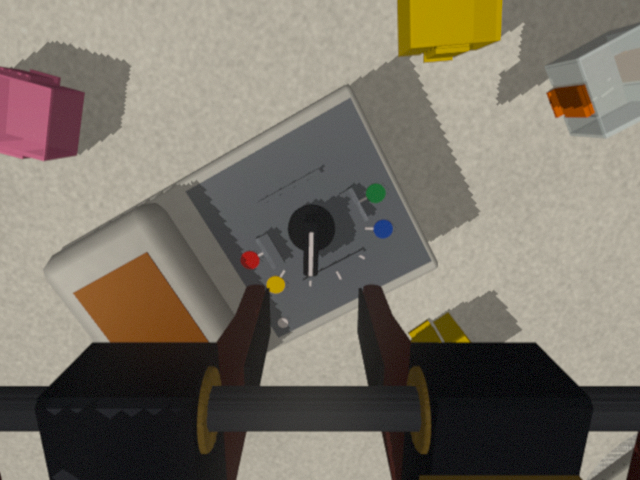

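The lever is at (311,255), between the fingers and parallel to them. I'll descend onto it and grip.

>>> send_rows:
  moves:
    - {"tx":-1,"ty":-2,"tz":25,"ax":0,"ay":0,"az":0}
    - {"tx":-1,"ty":-2,"tz":60,"ax":0,"ay":0,"az":0}
    - {"tx":-1,"ty":-2,"tz":95,"ax":0,"ay":0,"az":0}
    - {"tx":-1,"ty":-2,"tz":120,"ax":0,"ay":0,"az":0}
    - {"tx":-1,"ty":-2,"tz":130,"ax":0,"ay":0,"az":0}

```text
clock: 11.75
tool_pos: [517.4, 34.8, 70.7]
ee_rot: [3.138, 0.003, -0.81]
force: [-0.1, -0.2, -0.5]
gripper_width: 0.413
finger_force: 0.0
```

>>> send_rows:
  moves:
    - {"tx":0,"ty":0,"tz":0,"ax":0,"ay":0,"az":0}
    - {"tx":0,"ty":0,"tz":0,"ax":0,"ay":0,"az":0}
    - {"tx":0,"ty":0,"tz":0,"ax":0,"ay":0,"az":0}
    - {"tx":0,"ty":0,"tz":0,"ax":0,"ay":0,"az":0}
    - {"tx":0,"ty":0,"tz":0,"ax":0,"ay":0,"az":0}
  jaw: 5

```text
clock: 12.25
tool_pos: [518.4, 34.1, 74.0]
ee_rot: [3.139, -0.001, -0.811]
force: [-5.3, -11.3, 6.5]
gripper_width: 0.116
finger_force: 30.0
```

>>> send_rows:
  moves:
    - {"tx":0,"ty":0.6,"tz":0,"ax":0,"ay":0,"az":-6}
    - {"tx":0,"ty":0.6,"tz":0,"ax":0,"ay":0,"az":-13}
    - {"tx":0,"ty":0.6,"tz":0,"ax":0,"ay":0,"az":-20}
    - {"tx":0,"ty":0.6,"tz":0,"ax":0,"ay":0,"az":-27}
    - {"tx":0,"ty":0.6,"tz":0,"ax":0,"ay":0,"az":-34}

```text
clock: 12.75
tool_pos: [518.4, 34.0, 74.0]
ee_rot: [3.14, -0.0, -0.213]
force: [-3.2, -8.3, 4.4]
gripper_width: 0.108
finger_force: 30.0
```

>>> send_rows:
  moves:
    - {"tx":0,"ty":0,"tz":0,"ax":0,"ay":0,"az":-7}
    - {"tx":0,"ty":0,"tz":0,"ax":0,"ay":0,"az":-14}
    - {"tx":0,"ty":0,"tz":0,"ax":0,"ay":0,"az":-21}
    - {"tx":0,"ty":0,"tz":0,"ax":0,"ay":0,"az":-28}
    - {"tx":0,"ty":0,"tz":0,"ax":0,"ay":0,"az":-35}

```text
clock: 13.25
tool_pos: [518.4, 34.1, 74.0]
ee_rot: [3.14, 0.001, 0.398]
force: [-4.1, -9.7, 4.2]
gripper_width: 0.11
finger_force: 30.0
```

>>> send_rows:
  moves:
    - {"tx":0,"ty":0,"tz":0,"ax":0,"ay":0,"az":-7}
    - {"tx":0,"ty":0,"tz":0,"ax":0,"ay":0,"az":-14}
    - {"tx":0,"ty":0,"tz":0,"ax":0,"ay":0,"az":-21}
    - {"tx":0,"ty":0,"tz":0,"ax":0,"ay":0,"az":-28}
    - {"tx":0,"ty":0,"tz":0,"ax":0,"ay":0,"az":-35}

```text
clock: 13.75
tool_pos: [518.5, 34.1, 74.0]
ee_rot: [3.141, 0.002, 1.009]
force: [-4.2, -9.2, 4.6]
gripper_width: 0.111
finger_force: 30.0
```

>>> send_rows:
  moves:
    - {"tx":0,"ty":0,"tz":0,"ax":0,"ay":0,"az":-7}
    - {"tx":0,"ty":0,"tz":0,"ax":0,"ay":0,"az":-14}
    - {"tx":0,"ty":0,"tz":0,"ax":0,"ay":0,"az":-14}

```text
clock: 14.05
tool_pos: [518.5, 34.1, 74.0]
ee_rot: [3.141, 0.002, 1.252]
force: [-3.4, -8.5, 5.0]
gripper_width: 0.111
finger_force: 30.0
```

Tool yaw is 71.7°, so the selector is at about 90°. I'll open, rise and check.

>>> send_rows:
  moves:
    - {"tx":0,"ty":0,"tz":0,"ax":0,"ay":0,"az":0}
    - {"tx":0,"ty":0,"tz":0,"ax":0,"ay":0,"az":0}
    - {"tx":0,"ty":0,"tz":0,"ax":0,"ay":0,"az":0}
    - {"tx":0,"ty":0,"tz":0,"ax":0,"ay":0,"az":0}
  jaw: 36

```text
clock: 14.45
tool_pos: [519.2, 35.6, 73.1]
ee_rot: [3.141, -0.0, 1.248]
force: [-1.1, 0.1, -0.0]
gripper_width: 0.402
finger_force: 0.0
```

>>> send_rows:
  moves:
    - {"tx":0,"ty":0,"tz":-15,"ax":0,"ay":0,"az":0}
    - {"tx":0,"ty":0,"tz":-40,"ax":0,"ay":0,"az":0}
    - {"tx":0,"ty":0,"tz":-80,"ax":0,"ay":0,"az":0}
    - {"tx":0,"ty":0,"tz":-115,"ax":0,"ay":0,"az":0}
    - {"tx":0,"ty":0,"tz":-130,"ax":0,"ay":0,"az":0}

```text
clock: 14.95
tool_pos: [520.5, 35.6, 206.1]
ee_rot: [3.137, -0.002, 1.248]
force: [0.3, 0.4, -0.1]
gripper_width: 0.412
finger_force: 0.0
```

```bash
python3 - <<'E'
from h import *
p,d,K,T=grab("wrist","w5")
s=r.sense();print(s['tool_pos'],np.degrees(s['ee_rot']),s['clock'],s['gripper_width'])
t,_,_,_=grab("scene","s5")
cv2.imwrite("pics/c5.png",np.hstack([cv2.resize(p[60:360,100:540],(400,273)),cv2.resize(t[160:433,50:450],(400,273))])[:,:,::-1])
E
```

```text
[521.20499305  35.68016802 207.2405991 ] [ 1.79644000e+02 -1.43924556e-01  7.14796889e+01] 15.0 0.41102229998614603
```

View pics/c5.png

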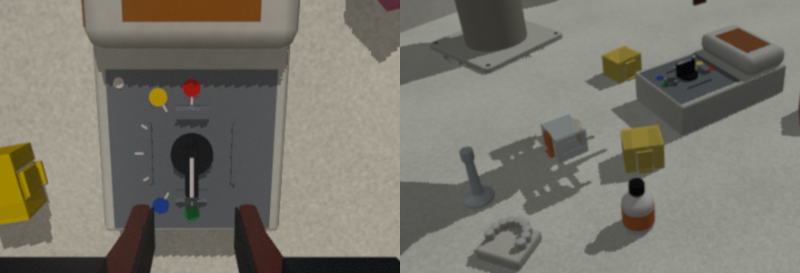

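The pointer at (192,180) points straight at the green dot at (192,212), with red directly opposite. The guard stands upright on the bench at (563,135) and the other things haven't been moved.

```bash
python3 -c "
from station import sign_off
print(sign_off())"
```

```text
the job is handed in; nothing more can be done
None
```

The guard is unclipped and standing upright on the bench, the selector rests at the green dot (+90°), nothing else was moved, and the job was handed in at about 15 s on the robot's clock.

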